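Roll a bearing sleeve up the loading ramp to its stop

ROBOT

A 6-joint arm with a two-finger parallel gripper is mounted at the origin on the work surface. World frame = base frame: x ahead of the robot, y to its left, z up, the work surface at z = 0. Lengths are in m, angles in rad, forces in N, time in s.
With the tool pointing down it reaches from about 0.325 to 0.9 m from the base axis. Payload 6.1 kg.
Tool frame: the origin (TCP) lies between the finger pads; the fingertips stand 11 mm ahead of it and the grasp point (between the pads) lies 8 mm behind it; z points along the fingers, y is the line along which they close (so a half turn about z gives the same grasp; the last joint's range is limited). The gripper opens to 87 mm and grips with 3 to 60 N. Pads are 19 mm wide; open, the fingers measure 117 mm over their backs; the gripper's body (75 mm by 190 mm) begins 51 mm behind the grasp point.
Start: joints at [1.064, 0.22, 1.526, -0, 1.395, -0.126], TCP at [0.232, 0.58, 0.234] pointing down, gripper open.
Joint ranges: [-2.98, 2.98], [-0.91, 2.08], [0.09, 2.57], [-1.24, 4.39], [0.2, 2.65], [-2.68, 2.68]. Speed limits (rad/s): [2.57, 2.57, 3.01, 3.14, 3.14, 3.14].

INTERFACE

Orientations are given as [roll, pitch, yaw] about the fixed x, y, z axes, in that order (R = Rz(yaw) Ry(pitch) Rx(roll)).
In Python, from rig import manip gives the robot as it stands. Calls block until the motion is done:
- manip.move_to(position, orientation): joint-space move of the TCP to a pose.
- manip.line_to(position, feed=0.15, rotation=None): straight line of the TCP; rotation=None keeps the orientation; feed is the mean speed in m/s.
- manip.goto_joints(angles): joint-space move.
- manip.set_gripper(opening, newtons=None): finger opening in m; newtons is the grip in N (None keeps the last); returns when the fingers have stopped.
- manip.dwell(seconds).
- manip.inverse_kinematics(position, orientation): joint angles nearest the present ones, or None.
- manip.read_state(): the state.
- manip.capture(name): name is "scene" or "top" or "wrist"; returns the picture (420x560x3 uint8, blue, green, red); there is no depth.
- manip.get_calibration(name): a dict with "fx", "fy", "cx", "cy" (pixels), "k1" (the pictures are not rectified: a ray, as slopes to the right and down, at radius r is drawn at 1 + k1 r^2 times it, then the intrinsics apply), "R" (3x3) and "t" (3): a world point X has camera coordinates R X + t. Camera axes: x right, y down, z forward; pixel columns grow to the right and rows downward; lengths in m; the calibration is good to about 2 mm. A picture is of the moment at which its call begins: read the wrist's pose just before it. get_calibration takes no time and is no camera call; for the wrist camera it gives the pose at the moment of the call.
A pose or a line that the arm cannot do raises manip.PlanningError and nothing moves.
- manip.job_done(): hands the job in; it is judged then, once.
The state is a dict: "time_s": time; "qpos": joint angles; "joint_velocities": joint speeds; "joint_efforts": joint torques, N m; "position": TCP position; "ee_rot": TCP orientation; "wrist_force": force on the tool from outside, world axes, zero at the start; "torque": the same for the moment, N m; "grip_width": finger opening in m; "gripper_force": force on a finger pad.
Only numpy, scipy, OpenCV 4.12 (cv2) and the standard library are available. Lean on these libraries where they do the work, as an engineer would, in place of code of your own. Each camera call takes 0.05 s, during which the arm holds its last target. There are 200 camera calls.

TASK

Push the brass bearing sleeve slowly up the ramp from behind, with the fingertips or the outside of the fingers, over the crest until it drops into its seat square against the red stop at the top. Keep behind it all the way up so that it never rolls back or runs off on its own, and do not lift it. Leave the other parts and tools where they are, and finish with the hand clear.

Things in the scene. Friction and masses are not known exactly. Their poses are not given: they have to be found in the camera images.
- sleeve: Brass-coloured cylinder with two copper bands and black bores, 44 mm diameter, 70 mm long, 0.2 to 0.42 kg, oiled (friction about 0.3), rolls freely. It lies on its side on the level apron at the ramp's foot. Origin: its centre. Its own y axis is its rolling axis (x, z turn as it rolls). At the start its axis is within 0.2 rad of the ramp's y and its centre within 6 mm of the centre line.
- ramp: Fixed loading ramp, blue steel with aluminium track and red stop. Origin: on the bench under its middle; x points uphill, y across (left when looking uphill), z up. Along x in mm: level apron, 6 mm above the bench, from -200 to -70 with a 4 mm lip across its rear end; 7 degree slope from -70 to the crest at +100; then the seat, falling 8 degrees to the stop's face at +148.
- deck: The inclined aluminium track of the ramp, part of the fixture. Origin: middle of the lower edge of its top face (the foot of the slope); x points up the slope along the surface, y across as the ramp's, z square to the surface. The sleeve's centre is 22 mm above it (along z) when it rests on the track; the track is 171 mm long.
- foot (a point): Middle of the foot of the slope, x = -70 mm in the ramp's frame, 6 mm above the bench. From here up, the track lies 90 mm wide between kerbs 8 mm thick that stand 10 mm above it. Over the last 50 mm of apron before it two flared guides, 14 mm high, lead in from 110 mm apart.
- crest (a point): Middle of the crest, x = +100 mm in the ramp's frame, 26.9 mm above the bench. Beyond it the sleeve runs down by itself into the seat. A shelf 6 mm high on the ramp's -y side (y -57 to -157 mm, x -120 to +180 mm) carries two bushings.
- seat (a point): Where the sleeve's centre lies when fully home, on the seat's floor and touching the stop: x = +126 mm on the ramp's centre line, 45.5 mm above the bench. The red stop plate is 12 mm thick, 114 mm wide, its top 70 mm above the bench. Rolling back out of the seat means climbing 3 mm or so.
- bushing0: Bystander: steel bushing, 36 mm diameter, 34 mm high, upright on the ramp's side shelf, its axis 100 to 115 mm to the -y side of the ramp's centre line. Origin: centre of its underside.
- bushing1: Bystander: a second identical steel bushing, upright on the same shelf farther uphill. Origin: centre of its underside.
- spray_can: Bystander: red spray can, 62 mm diameter, 170 mm high, upright, to the right of the ramp. Origin: centre of its underside.
- screwdriver: Bystander: screwdriver lying on the bench to the right. Origin: on the underside.
- spanner: Bystander: spanner lying on the bench to the left of the ramp. Origin: on the underside.
- mug: Bystander: white mug, 80 mm diameter, 90 mm high, to the left. Origin: centre of its underside.
- parts_dish: Bystander: steel parts dish, 120 mm diameter, 35 mm high, to the left. Origin: centre of its underside.
Mind the look-alikes: they are no part of the job. There is more than one size of the sleeve; the job needs the smallest.

How it is judged:
On the way:
1. the sleeve is rolling up the track, on the upper half of the slope (x of sleeve in the frame of deck between 0.08 and 0.165 m and z of sleeve in the frame of deck below 0.028 m), for 0.1 s.
At the end, for the whole second after the job is handed in: The sleeve lies at rest in the seat, its axis within 4 mm of touching the stop along the ramp, its centre within 12 mm of the seat point, its axis within 0.1 rad of square to the ramp (distance between sleeve and seat below 0.012 m and x of sleeve in the frame of seat above -0.004 m and angle between the y axis of sleeve and the y axis of ramp, either way round below 0.1 rad and linear speed of sleeve below 0.02 m/s).
It fails at once if the sleeve is lifted more than 13 mm off the track or the apron (z of sleeve in the frame of deck above 0.035 m and (x of sleeve in the frame of deck above 0 m or z of sleeve in the frame of ramp above 0.041 m)).
It fails at once if the sleeve rolls along the slope on its own, untouched, faster than 0.18 m/s (let go or batted) (x of sleeve in the frame of deck between 0 and 0.165 m and contact force between sleeve and the fingers below 0.02 N and contact force between sleeve and the arm below 0.02 N and linear speed of sleeve above 0.18 m/s).
It fails at once if a bystander is moved more than 25 mm (distance of any of bushing0, bushing1, spray_can, screwdriver, spanner, mug, parts_dish from where it was at the start of the episode above 0.025 m).
It also fails if it takes over 51 s, if anything falls off the work surface, if the arm or the gripper's body presses on something with over 40 N, if the wrist force passes 120 N, or if a joint passes its speed limit or range.

## Working session

There is one attempt and no reset: what is moved stays moved. The work goes in short steps, each a Python script; the robot and the scene stay as the last script left them, time stands still between calls to the robot, and variables do not carry over. Pictures are saved under pics/ and viewed, at most 10 in all, crops included, and the job is handed in when it is done.

```bash
mkdir -p pics; ls
python3 - <<'E'
from rig import manip
import cv2,numpy as np
for n in("scene","top"):
    cv2.imwrite(f"pics/{n}0.png",manip.capture(n)); c=manip.get_calibration(n); print(n,c)
print(manip.read_state())
E
```

```text
pics
scene {'fx': 520.1516518001332, 'fy': 520.1516518001332, 'cx': 282.62603438431665, 'cy': 205.07399882452052, 'k1': 0.0247715388882697, 'R': array([[ 0.46073704,  0.88751117, -0.00672989],
       [ 0.6380234 , -0.33647151, -0.69261322],
       [-0.61696638,  0.31481874, -0.72127778]]), 't': array([-0.3048386 , -0.3377342 ,  1.78511872])}
top {'fx': 531.086900039162, 'fy': 531.086900039162, 'cx': 280.29475594785873, 'cy': 208.1660623247139, 'k1': -0.0573730773315502, 'R': array([[ 5.62958570e-03, -9.99983258e-01,  1.33812576e-03],
       [-9.90149521e-01, -5.76142572e-03, -1.39895430e-01],
       [ 1.39900797e-01, -5.37391269e-04, -9.90165379e-01]]), 't': array([-2.92332742e-04,  5.67867526e-01,  1.49335623e+00])}
{'time_s': 0.1, 'qpos': array([ 1.06391921e+00,  2.21167800e-01,  1.52752565e+00, -4.07196017e-05,
        1.39468497e+00, -1.26084419e-01]), 'joint_velocities': array([-7.43346263e-05, -1.25722547e-03,  8.73394200e-06, -1.56214062e-03,
       -2.30524053e-03,  3.75706022e-04]), 'joint_efforts': array([ 4.53938965e-04, -4.95946670e+01, -3.88517582e+01,  7.02301087e-02,
        5.15540445e-02,  9.99885913e-06]), 'position': array([0.23202232, 0.5797425 , 0.23251858]), 'ee_rot': array([-3.13981602e+00, -1.84802436e-04,  2.76080696e+00]), 'wrist_force': array([-0.23449991, -0.65349877, -0.86930543]), 'torque': array([-0.00946133, -0.01846607, -0.05330602]), 'gripper_force': 0.0, 'grip_width': 0.08680651011272089}
```

View pics/scene0.png

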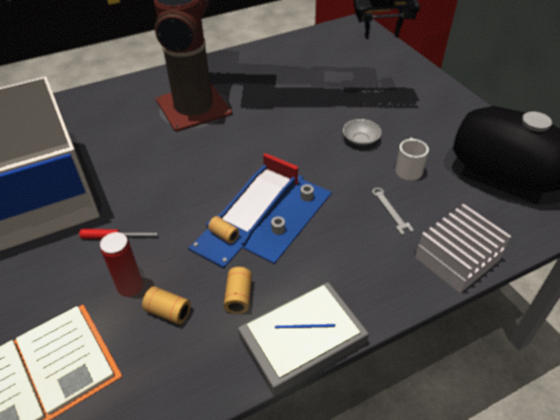

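View pics/top0.png

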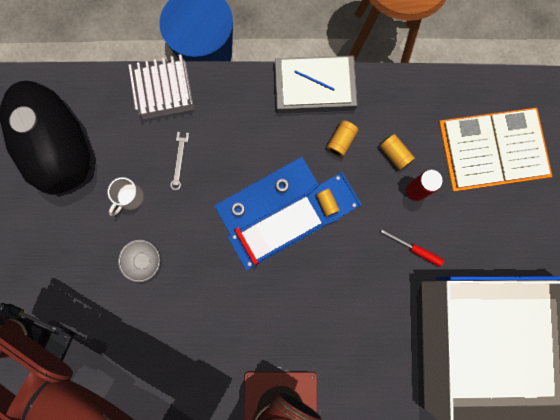

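The top view shows the smallest sleeve on the apron at about (328,203), with the track running down-left to the red stop at (246,247). The two larger sleeves are at (343,138) and (397,152). The bushings are at (238,209) and (282,185). In the scene view the sleeve is at (224,230) and the stop at (281,166).

```bash
cat > h.py <<'E'
import cv2,numpy as np
from rig import manip
def und(c,px):
    # ray drawn at r*(1+k1 r^2)
    K=np.array([[c['fx'],0,c['cx']],[0,c['fy'],c['cy']],[0,0,1.]])
    return cv2.undistortPoints(np.float64(px).reshape(-1,1,2),K,np.array([c['k1'],0,0,0.])).reshape(-1,2)
def rays(c,px):
    u=und(c,px); d=np.c_[u,np.ones(len(u))]@c['R']; return -c['R'].T@c['t'],d
def onplane(c,px,z):
    o,d=rays(c,px); return o+d*((z-o[2])/d[:,2])[:,None]
def tri(c1,p1,c2,p2):
    o1,d1=rays(c1,[p1]);o2,d2=rays(c2,[p2]);d1=d1[0];d2=d2[0]
    s=np.linalg.lstsq(np.c_[d1,-d2],o2-o1,rcond=None)[0]
    a=o1+s[0]*d1;b=o2+s[1]*d2; return (a+b)/2,np.linalg.norm(a-b)
def blob(m,near,rad=60,minA=20):
    n,l,s,ce=cv2.connectedComponentsWithStats(m.astype(np.uint8))
    k=[i for i in range(1,n) if s[i,4]>=minA and np.hypot(*(ce[i]-near))<rad]
    i=max(k,key=lambda i:s[i,4]); mm=(l==i).astype(np.uint8)
    cn=max(cv2.findContours(mm,0,cv2.CHAIN_APPROX_NONE)[0],key=cv2.contourArea)
    return ce[i],cv2.boxPoints(cv2.minAreaRect(cn)),s[i,4]
def masks(im):
    h=cv2.cvtColor(im,cv2.COLOR_BGR2HSV);H,S,V=[h[...,i].astype(int) for i in range(3)]
    return dict(brass=(H>10)&(H<28)&(S>110)&(V>70),red=((H<8)|(H>172))&(S>150)&(V>60),white=(S<60)&(V>150),blue=(H>100)&(H<125)&(S>130)&(V>50))
E
python3 - <<'E'
from h import *
np.set_printoptions(precision=4,suppress=True)
seed=dict(scene=dict(brass=(224,230),red=(281,166),white=(257,200)),top=dict(brass=(328,203),red=(246,247),white=(282,230)))
R={};C={}
for n in seed:
    im=cv2.imread(f"pics/{n}0.png");m=masks(im);C[n]=manip.get_calibration(n);R[n]={}
    for k,s in seed[n].items():
        R[n][k]=blob(m[k],s,22); print(n,k,R[n][k][0],R[n][k][2],R[n][k][1].round(1).tolist())
for k in('brass','red','white'): print(k,tri(C['scene'],R['scene'][k][0],C['top'],R['top'][k][0]))
print('track corners z=.012',onplane(C['top'],R['top']['white'][1],.016))
print('stop corners z=.07',onplane(C['top'],R['top']['red'][1],.07))
print('sleeve box z=.035',onplane(C['top'],R['top']['brass'][1],.028))
im=cv2.imread("pics/top0.png")[140:290,200:380]; cv2.imwrite("pics/topc.png",cv2.resize(im,None,fx=4,fy=4,interpolation=cv2.INTER_CUBIC))
E
```

```text
scene brass [221.3581 227.9616] 391 [[205.6999969482422, 227.3000030517578], [214.39999389648438, 213.6999969482422], [237.8000030517578, 228.8000030517578], [229.10000610351562, 242.39999389648438]]
scene red [280.3634 165.842 ] 443 [[259.20001220703125, 162.6999969482422], [266.6000061035156, 149.3000030517578], [303.3999938964844, 169.60000610351562], [296.0, 183.0]]
scene white [255.506  199.6643] 1832 [[221.8000030517578, 218.1999969482422], [269.29998779296875, 162.10000610351562], [290.6000061035156, 180.1999969482422], [243.1999969482422, 236.1999969482422]]
top brass [327.3343 202.1314] 350 [[315.70001220703125, 193.89999389648438], [328.70001220703125, 188.0], [338.8999938964844, 210.3000030517578], [325.79998779296875, 216.3000030517578]]
top red [245.8225 245.8757] 169 [[234.3000030517578, 229.39999389648438], [238.0, 227.39999389648438], [257.70001220703125, 263.1000061035156], [254.0, 265.1000061035156]]
top white [280.8883 227.2781] 2301 [[240.8000030517578, 231.8000030517578], [305.8999938964844, 195.3000030517578], [321.0, 222.39999389648438], [256.0, 258.8999938964844]]
brass (array([ 0.5862, -0.1368,  0.0332]), np.float64(0.006656116993471187))
red (array([0.4575, 0.0997, 0.0487]), np.float64(0.0013397595012145276))
white (array([ 0.5138, -0.0036,  0.0101]), np.float64(0.009559341013009391))
track corners z=.012 [[ 0.5009  0.1175  0.016 ]
 [ 0.6098 -0.0721  0.016 ]
 [ 0.5298 -0.1164  0.016 ]
 [ 0.4225  0.0723  0.016 ]]
stop corners z=.07 [[0.5025 0.1322 0.07  ]
 [0.5083 0.1218 0.07  ]
 [0.4085 0.0652 0.07  ]
 [0.4027 0.0755 0.07  ]]
sleeve box z=.035 [[ 0.6123 -0.1002  0.028 ]
 [ 0.6301 -0.1384  0.028 ]
 [ 0.5642 -0.1676  0.028 ]
 [ 0.5466 -0.1295  0.028 ]]
```

View pics/topc.png

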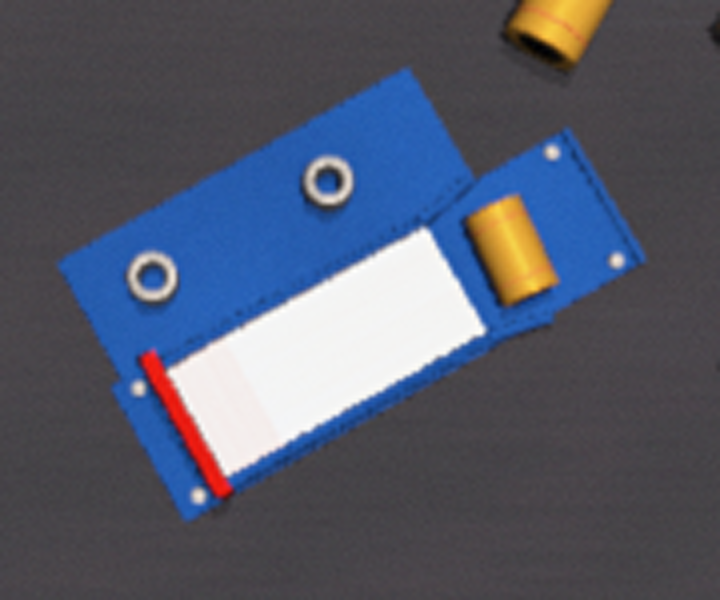

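The crop shows the track's foot corners at crop (427,228) and (487,331), the crest at about x 235–275, and the stop running from (150,355) to (225,492). The sleeve is at (512,250), skewed slightly to the ramp. The measured stop is 115 mm wide, as given. Next I hover behind the sleeve and look closer with the wrist camera.

```bash
cat >> h.py <<'E'
YAW=2.090; u=np.array([np.cos(YAW),np.sin(YAW)]); v=np.array([-u[1],u[0]])
O=np.array([.4555,.0987])-.154*u
def W(x,y,z): return [*(O+x*u+y*v),z]
def ramp(p): d=np.asarray(p)[...,:2]-O; return np.stack([d@u,d@v],-1)
E
python3 - <<'E'
from h import *
np.set_printoptions(precision=4,suppress=True)
c=manip.get_calibration("top")
f=onplane(c,[[200+427/4-.4,140+57-.4],[200+487/4-.4,140+331/4-.4]],.006); print('foot',ramp(f),ramp(f).mean(0))
manip.set_gripper(.04); manip.move_to(W(-.16,0,.20),[np.pi,0,YAW])
cw=manip.get_calibration("wrist"); im=manip.capture("wrist"); cv2.imwrite("pics/w1.png",im)
np.save("cw1.npy",cw,allow_pickle=True)
s=manip.read_state(); print(s['time_s'],s['position'],s['ee_rot'],s['grip_width'],s['qpos'])
E
```

```text
foot [[-0.0715 -0.0464]
 [-0.0718  0.0418]] [-0.0716 -0.0023]
4.1417 [ 0.6115 -0.1731  0.2001] [ 3.1414 -0.      2.0912] 0.0405045616239771 [-0.3998  0.2691  1.5323  0.0002  1.3402 -0.9203]
```

View pics/w1.png

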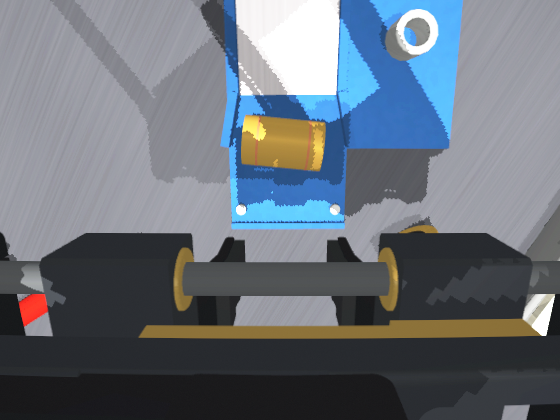

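The wrist view shows the foot line at (239,95)–(338,96) and the sleeve at about (284,143), tilted slightly. The lip is at row 226 and the fingers sit behind it.

Run:
```python
from h import *
np.set_printoptions(precision=4,suppress=True)
c=np.load("cw1.npy",allow_pickle=True).item(); im=cv2.imread("pics/w1.png")
print('foot',ramp(onplane(c,[[239,95],[338,96]],.006)),'lip',ramp(onplane(c,[[233,226],[344,227]],.01)))
m=masks(im); b=blob(m['brass'],(284,143),30); P=ramp(onplane(c,b[1],.028)); print('sleeve',b[1],P,P.mean(0))
t=manip.get_calibration("top"); print(tri(c,b[1].mean(0),t,(327.3,202.1)),ramp(tri(c,b[1].mean(0),t,(327.3,202.1))[0]))
```

```text
foot [[-0.0697  0.0434]
 [-0.0704 -0.0493]] lip [[-0.1966  0.0527]
 [-0.1975 -0.0594]]
sleeve [[238.8237 162.8216]
 [243.5185 114.3083]
 [326.0041 122.2907]
 [321.3092 170.8041]] [[-0.1306  0.0425]
 [-0.0876  0.0371]
 [-0.0944 -0.0363]
 [-0.1379 -0.0332]] [-0.1126  0.0025]
(array([ 0.5849, -0.1323,  0.049 ]), np.float64(0.0004197555066913857)) [-0.1108  0.0023]
```

```bash
sed -i 's/^YAW=.*YAW)/&/; s/^YAW=2.090/YAW=2.089/; s/^O=.*/O=np.array([.4555,.0987])-.154*u-.0025*v/' h.py
cat >> h.py <<'E'
def rep(tag):
    s=manip.read_state(); print(tag,round(s['time_s'],2),ramp(s['position']).round(4),s['position'][2].round(4),'F',s['wrist_force'].round(2))
def look(n):
    c=manip.get_calibration("wrist"); im=manip.capture("wrist"); cv2.imwrite(f"pics/{n}.png",im); return c,im
E
python3 - <<'E'
from h import *
manip.move_to(W(-.168,0,.10),[np.pi,0,YAW]); rep('a')
manip.line_to(W(-.168,0,.029),feed=.05); rep('b')
manip.line_to(W(-.101,0,.029),feed=.02); rep('c')
look('w2')
manip.capture('top'); cv2.imwrite('pics/t2.png',manip.capture('top')[140:290,200:380])
E
```

```text
a 4.62 [-1.675e-01 -1.000e-04] 0.0999 F [-0.37  0.77  1.15]
b 6.19 [-0.1683 -0.0002] 0.0295 F [ 0.67 -0.43  0.85]
c 9.69 [-0.1011 -0.    ] 0.029 F [ 0.15 -1.01  0.55]
```

View pics/w2.png

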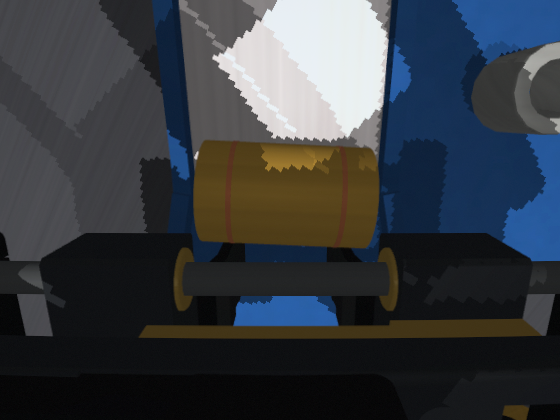

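The sleeve is at the foot, centred between the kerbs at about (287,195) and nearly square, resting on both fingers. I continue up the slope.

Run:
```python
from h import *
manip.line_to(W(.05,0,.0443),feed=.02); rep('d')
look('w3')
```

```text
d 17.58 [0.05 0.  ] 0.0443 F [ 1.55 -1.38 -0.41]
```

View pics/w3.png

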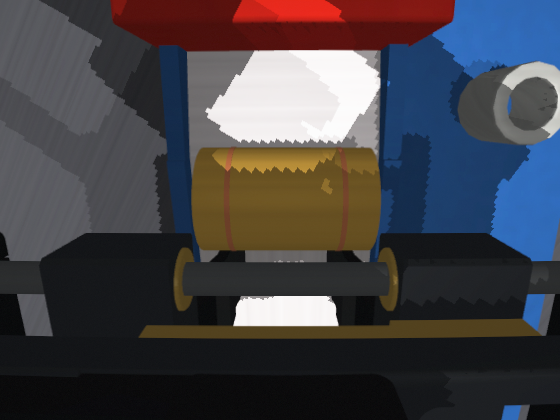

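The sleeve is square at (286,200), still against both fingers and just short of the crest, with the stop ahead at row 50. I creep over the crest and into the seat, watching the force.

Run:
```python
from h import *
manip.line_to(W(.078,0,.0475),feed=.015); rep('e')
for x in (.084,.089,.093,.095):
    manip.line_to(W(x,0,.0485),feed=.012); rep(x)
    if manip.read_state()['wrist_force'][:2]@u<-6: break
look('w4')
```

```text
e 19.66 [0.0779 0.    ] 0.0475 F [-0.33  0.88  0.5 ]
0.084 20.32 [ 0.084  -0.0001] 0.0485 F [-0.61  0.27 -0.67]
0.089 20.88 [ 0.0891 -0.    ] 0.0485 F [0.99 0.49 0.22]
0.093 21.37 [ 0.0926 -0.    ] 0.0486 F [ 0.69 -3.55 -0.96]
0.095 21.68 [ 0.0928 -0.0001] 0.0489 F [  2.3  -10.04  -0.96]
```

View pics/w4.png

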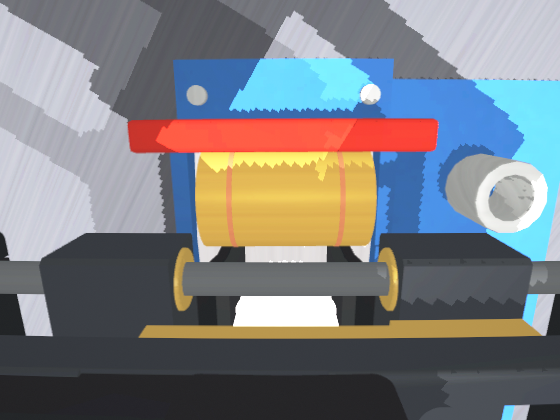

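The sleeve is pressed square against the stop at (286,198), with about 10 N on the hand. I back off and raise the hand clear.

Run:
```python
from h import *
manip.line_to(W(.085,0,.0489),feed=.02); manip.line_to(W(.03,0,.06),feed=.06)
manip.line_to(W(.0,0,.22),feed=.12); manip.dwell(.5); rep('f')
np.save('cw5.npy',manip.get_calibration('wrist'),allow_pickle=True); c,im=look('w5')
b=blob(masks(im)['brass'],(286,180),200); P=ramp(onplane(c,b[1],.0455)); print(b[1].tolist(),P,P.mean(0))
```

```text
f 25.48 [ 0. -0.] 0.22 F [ 1.13  0.02 -1.19]
[[138.8250732421875, 323.179443359375], [540.7860107421875, 318.09130859375], [541.0106201171875, 335.8353271484375], [139.0496826171875, 340.9234619140625]] [[-0.1390628   0.15415248]
 [-0.13472177 -0.27013442]
 [-0.15635248 -0.27471471]
 [-0.16050782  0.15632788]] [-0.14766122 -0.05859219]
```

View pics/w5.png

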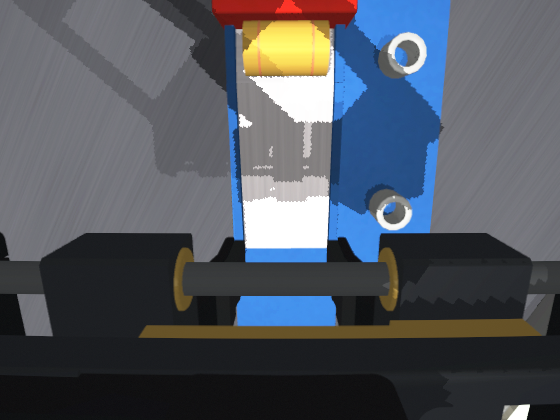

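The sleeve is seated at (286,48), centred between the kerbs, with its rear edge level and the hand clear. One numeric check on it, then I hand in if it passes.

Run:
```python
from h import *
c=np.load('cw5.npy',allow_pickle=True).item(); im=cv2.imread('pics/w5.png')
b=blob(masks(im)['brass'],(286,48),25); P=ramp(onplane(c,b[1],.0455)); m=P.mean(0); print(b[1].tolist(),P.round(4),m)
d=P[np.argsort(P[:,0])[:2]]; a=abs(np.arctan2(d[1,0]-d[0,0],abs(d[1,1]-d[0,1]))); print('skew',a)
if abs(m[0]-.126)<.008 and abs(m[1])<.008 and a<.06: print(manip.job_done())
```

```text
[[242.0, 20.0], [329.0, 20.0], [329.0, 75.0], [242.0, 75.0]] [[ 0.1497  0.0373]
 [ 0.1497 -0.0364]
 [ 0.1053 -0.0375]
 [ 0.1053  0.0384]] [0.12749952 0.00047699]
skew 0.00016414799557177586
the job is handed in; nothing more can be done
None
```

The sleeve was pushed up the ramp and handed in, seated square against the stop: measured centre x = 127 mm, 0.5 mm off the centre line, no measurable skew, hand clear, about 26 s on the clock; the judge's verdict was not returned.

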